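# Put away the clamp knob and screw the spares jar shut

## Robot

A 7-joint arm with a two-finger parallel gripper is mounted at the origin on the work surface. World frame = base frame: x ahead of the robot, y to its left, z up, the work surface at z = 0. Lengths are in m, angles in rad, forces in N, time in s.
With the tool pointing down it reaches from about 0.4 to 0.875 m from the base axis. Payload 19.3 kg.
Tool frame: the origin (TCP) lies on the centre line of the jaws, within the pads' length; the fingertips stand 14 mm ahead of it and the grasp point (between the pads) lies 5 mm behind it; x points along the fingers, y is the direction in which the jaws open and shut, and the axes are right-handed (so a half turn about x gives the same grasp; the last joint's range is limited). The gripper opens to 85 mm and grips with 20 to 120 N. Pads are 22 mm wide; open, the fingers measure 114 mm over their backs; the gripper's body (76 mm by 85 mm) begins 54 mm behind the grasp point. The pads swing forward as they close: fully open they stand 13 mm farther back than shut.
Start: joints at [-1.412, 0.521, -0.036, 1.599, 0.021, 1.021, -0.113], TCP at [0.142, 0.609, 0.245] pointing down, gripper open.
Joint ranges: [-2.91, 2.91], [-0.3, 2.13], [-1.5, 1.42], [0.17, 2.43], [-1.26, 4.41], [0.16, 1.93], [-2.52, 2.52]. Speed limits (rad/s): [1.89, 1.89, 2.39, 2.39, 3.01, 3.01, 3.01].

## Interface

Orientations are given as [roll, pitch, yaw] about the fixed x, y, z axes, in that order (R = Rz(yaw) Ry(pitch) Rx(roll)).
In Python, from workcell import monitor, optics, bot gives the robot as it stands.
- The arm moves only by the tool arm_command, never from a script. Its arguments are lists of equal length, an entry for each row: "delta_pos": the shift along the tool's x, y, z as a fraction of full scale, a list of three; "rotation": the turn, a rotation vector about the tool's x, y, z as a fraction of full scale, a list of three. In form: {"delta_pos": [[dx, dy, dz], ...], "rotation": [[wx, wy, wz], ...]}. A call has 1 to 10 rows; each row shifts and turns the pose as measured when the row begins, along the tool's axes as they then stand; what a row does not reach is not made up. Full scale, the value 1, is 30 mm for a shift and 6 degrees for a turn. A row lasts 1/10 s, in which the tool goes at most 50 mm and 8.59 degrees, less where a joint would pass 70% of its speed; a pose out of reach is approached as far as the arm can. A call with a number of a shift or a turn outside -1 to 1 is refused whole. A call with a gripper value outside its range is refused whole. "gripper" is the closure, from -1 (fully open) to 1 (shut), so that 0 is half open, set as the call begins (left out, the last holds). The fingers move at their own pace and stop on an object; "grip_force" is the grip in N (left out, the last holds). Time passes only in rows, so rows that do not move let the fingers close. It gives the time, the measured TCP pose, the force and the opening at its end, in the units of the state.
- monitor.observe(): the state, without advancing time (a new reading comes with each control period).
- optics.grab_frame(name): name is "scene" or "top" or "wrist"; returns the picture (384x512x3 uint8, red, green, blue); there is no depth.
- optics.camera_params(name): a dict with "fx", "fy", "cx", "cy" (pixels), "dist_coeffs" ([k1, k2, p1, p2, k3] as OpenCV has them; the pictures are not rectified), "origin" and "rotation" of the camera in the world. Camera axes: x right, y down, z forward; pixel columns grow to the right and rows downward; lengths in m; the calibration is good to about 2 mm. A picture is of the moment at which its call begins: read the wrist's pose just before it. camera_params takes no time and is no camera call; for the wrist camera it gives the pose at the moment of the call.
- bot.job_done(): hands the job in, once; it reports no verdict.
The state is a dict: "clock": time; "qpos": joint angles; "qd": joint speeds; "joint_efforts": joint torques, N m; "position": TCP position; "tool_rot": TCP orientation; "force": force on the tool from outside, world axes, zero at the start; "moment": the same for the moment, N m; "grip_width": finger opening in m.
Only numpy, scipy, OpenCV 4.12 (cv2) and the standard library are available. Lean on these libraries where they do the work, as an engineer would, in place of code of your own. Each camera call takes 0.05 s, during which the arm holds its last target. There are 200 camera calls.

## Task

Put the spare clamp knob into the open spares jar. Then swing the jar's captive cap on its arm back over the mouth as far as it goes, and only then screw it down clockwise (seen from above) until it is fully tight. Leave the dropper bottle, the aluminium spool and the steel gauge block standing where they are.

Things in the scene. Friction and masses are not known exactly. Their poses are not given: they have to be found in the camera images.
- knob: The spare clamp knob: a round black lobed plastic head 36 mm across and 14 mm high, standing head-down on the bench, with a steel collar (14 mm across, 4 mm) and then a steel stud 9 mm in diameter pointing up, 40 mm high in all, 45 g. Origin at the centre of its underside, z up along the stud. Easily gripped by the stud.
- jar: Round aluminium spares jar, 84 mm in diameter (neck 74 mm), fixed upright on a 100 x 200 mm steel foot plate bolted to the bench. Origin on the jar's axis at bench level, z up; the arm's pivot post stands 85 mm from the jar's axis along +y of this frame. The inner floor is 10 mm above the bench.
- mouth (a point): Centre of the jar's round mouth, at rim height, 60 mm above the bench. The opening is 66 mm wide at the rim and the jar is 50 mm deep.
- pivot (a point): Point on the vertical pivot axis of the swing arm, at the arm's top face, 80 mm above the bench, 85 mm from the mouth's axis. The arm is a flat strap 4 mm thick (76 to 80 mm above the bench) that carries the cap in a round eye 74 mm across; it stays where it is left.
- cap_top (a point): Centre of the top face of the captive black screw cap, on its axis; turns with it. The part to grip is a ribbed cylinder 48 mm in diameter above the arm: it rises 23 mm above the arm's top face when tight (103 mm above the bench), up to 32 mm when fully unscrewed. Keep the fingertips above the arm (80 mm above the bench). Below the arm is the cap's 81 mm wide lid.
- swing_arm (a joint): Angle of the swing arm in rad about the vertical pivot: 0 = against its stop, with the cap exactly over the mouth; grows counter-clockwise seen from above as the arm is swung open, up to 2.3. The cap's axis moves on a circle of 85 mm radius. Light friction, about 1.5 N at the cap.
- cap (a joint): Screw angle of the cap in rad relative to the arm: 0 = fully tight at its stop; grows counter-clockwise seen from above as it is unscrewed, up to 3.4. It sinks 2.7 mm per rad; takes about 0.07 N m and several regrasps of up to 1.5 rad. Swing the arm without turning the cap: push the cap, or hold it loosely between the fingers.
- dropper: Bystander: small white plastic bottle, 36 mm in diameter and 62 mm high, standing. Origin at the centre of its underside.
- spool: Bystander: aluminium spool standing on end, 38 mm in diameter and 36 mm high. Origin at the centre of its underside.
- gauge: Bystander: steel gauge block, 55 x 30 x 25 mm, lying on the bench. Origin at the centre of its underside.

How it is judged:
On the way, in this order (a step that is already met when the one before it is completed fails the run):
1. the knob lies in the jar while the arm is still swung open (horizontal distance between knob and jar below 0.038 m and height (world z) of knob below 0.058 m and value of joint swing_arm above 0.6 rad), for 0.2 s.
2. the arm is at its stop over the mouth, the cap still unscrewed by more than 1.2 rad (value of joint swing_arm below 0.08 rad and value of joint cap above 1.2 rad), for 0.2 s.
3. the cap is screwed tight (value of joint swing_arm below 0.08 rad and value of joint cap below 0.2 rad), for 0.2 s.
At the end, for the whole second after the job is handed in: The knob rests inside the jar (its origin below the rim and within 38 mm of the jar's axis), the arm is within 0.08 rad of its stop over the mouth, the cap is within 0.2 rad of fully tight, and the three bystanders stand upright within 30 mm of where they were (all of step 3 and horizontal distance between knob and jar below 0.038 m and height (world z) of knob below 0.058 m and linear speed of knob below 0.05 m/s and distance of each of dropper, spool, gauge from where it was at the start of the episode below 0.03 m and angle between each of dropper, spool, gauge's own z axis and vertical below 0.3 rad); the robot touches nothing.
It fails at once if a bystander is knocked over or shifted by more than 30 mm (distance of any of dropper, spool, gauge from where it was at the start of the episode above 0.03 m or angle between any of dropper, spool, gauge's own z axis and vertical above 0.3 rad).
It also fails if it takes over 72 s, if anything falls off the work surface, if the arm or the gripper's body presses on something with over 40 N, if the wrist force passes 120 N, or if a joint passes its speed limit or range.

## Working session

There is one attempt and no reset: what is moved stays moved. The work goes in short steps, Python scripts to look and compute and a tool call to move; the robot and the scene stay as the last step left them, time stands still between calls to the robot, and variables do not carry over. Pictures are saved under pics/ and viewed, about 8 in all and at most 12, crops included, and the job is handed in when it is done.

Besides the shell and the picture viewer there is one more tool, called as a command line: name --argument value ..., lists and objects as JSON in quotes. arm_command: Moves the arm, as the interface text tells. Its arguments: {"type":"object","properties":{"delta_pos":{"type":"array","items":{"type":"array","items":{"type":"number"}}},"rotation":{"type":"array","items":{"type":"array","items":{"type":"number"}}},"gripper":{"type":"number"},"grip_force":{"type":"number"}},"required":["delta_pos","rotation"]}

```bash
mkdir -p pics; ls
python3 - <<'E'
from workcell import monitor, optics
import cv2
print(monitor.observe())
for n in("top","scene"):
    p=optics.camera_params(n);print(n,p)
    cv2.imwrite(f"pics/{n}0.png",optics.grab_frame(n)[:,:,::-1])
E
```

```text
pics
{'clock': 0.0, 'qpos': array([-1.41224603,  0.52198624, -0.03632295,  1.59999145,  0.02122998,
        1.02110368, -0.11281063]), 'qd': array([ 6.44495751e-05, -5.70254783e-05,  7.79054110e-04,  5.32724025e-04,
       -2.50456890e-04,  4.65517607e-04,  7.96721298e-04]), 'joint_efforts': array([-5.89795127e-04, -9.27105117e+01,  1.97946958e+00, -3.69931555e+01,
        1.78810162e-02,  8.02250812e-03,  4.64804975e-05]), 'position': array([0.14169889, 0.6084028 , 0.24474902]), 'tool_rot': array([-1.47418205,  1.56969331, -1.70294143]), 'force': array([ 0.34107586,  0.71417485, -0.25837543]), 'moment': array([-0.0571507 , -0.00118689,  0.00503886]), 'grip_width': 0.08543521511497339}
top {'fx': 383.653609977593, 'fy': 383.653609977593, 'cx': 254.28409244124487, 'cy': 193.11070794844267, 'dist_coeffs': array([-0.0698936,  0.       ,  0.       ,  0.       ,  0.       ]), 'origin': array([ 0.38719698, -0.02677706,  0.9294002 ]), 'rotation': array([-3.01205760e+00, -1.54506228e-03, -1.55492334e+00])}
scene {'fx': 352.8386784534349, 'fy': 352.8386784534349, 'cx': 248.00378744911492, 'cy': 192.5663211195433, 'dist_coeffs': array([-0.01915661,  0.        ,  0.        ,  0.        ,  0.        ]), 'origin': array([1.09789557, 0.04409651, 0.75059265]), 'rotation': array([-2.42544472, -0.00694543,  1.72828286])}
```

View pics/top0.png

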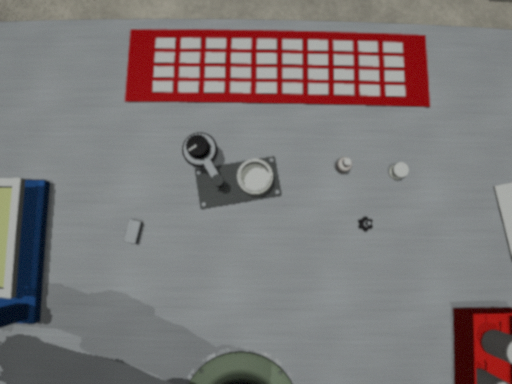

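View pics/scene0.png

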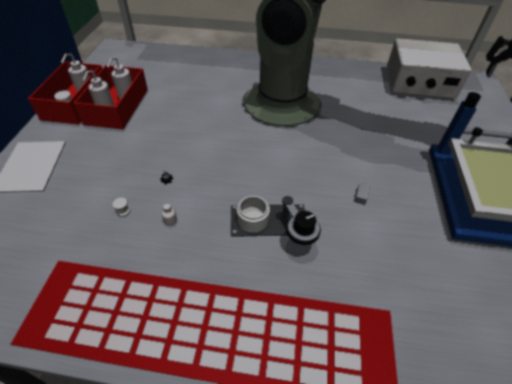

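The top view shows the knob at about (366,224), jar mouth (256,177), pivot (224,186), cap (200,147), dropper (344,164), spool (400,171) and gauge (134,231). I'll enlarge the important area.

```bash
cat > h.py <<'E'
import numpy as np, cv2
from scipy.spatial.transform import Rotation as R
from workcell import monitor, optics
def ray(p,uv):
    K=np.array([[p['fx'],0,p['cx']],[0,p['fy'],p['cy']],[0,0,1.]])
    n=cv2.undistortPoints(np.array([[uv]],float),K,p['dist_coeffs'])[0,0]
    return R.from_euler('xyz',p['rotation']).apply([n[0],n[1],1.])
def at(p,uv,z):
    d=ray(p,uv);o=p['origin'];return o+d*(z-o[2])/d[2]
def proj(p,X):
    K=np.array([[p['fx'],0,p['cx']],[0,p['fy'],p['cy']],[0,0,1.]])
    r=R.from_euler('xyz',p['rotation']).inv()
    X=np.atleast_2d(X)
    return cv2.projectPoints(X,r.as_rotvec(),r.apply(-np.array(p['origin'])),K,p['dist_coeffs'])[0][:,0]
def st():
    s=monitor.observe();T=R.from_euler('xyz',s['tool_rot']);return s,T
def to(target,closeyaw=None):
    """print tool-frame steps (units of rows) to target"""
    s,T=st();d=T.inv().apply(np.array(target)-s['position'])/0.03
    print('clock',s['clock'],'pos',s['position'].round(4),'R',T.as_matrix().round(3).tolist(),'delta units',d.round(2),'w',s['grip_width'],'F',s['force'].round(1))
E
python3 - <<'E'
from h import *
t=cv2.imread('pics/top0.png');s=cv2.imread('pics/scene0.png')
a=cv2.resize(t[120:250,170:420],None,fx=3,fy=3,interpolation=cv2.INTER_CUBIC)
cv2.imwrite('pics/tc.png',a)
b=cv2.resize(s[160:260,100:340],None,fx=3.3,fy=3.3,interpolation=cv2.INTER_CUBIC)
cv2.imwrite('pics/sc.png',b)
E
```

```text
(no output)
```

View pics/tc.png

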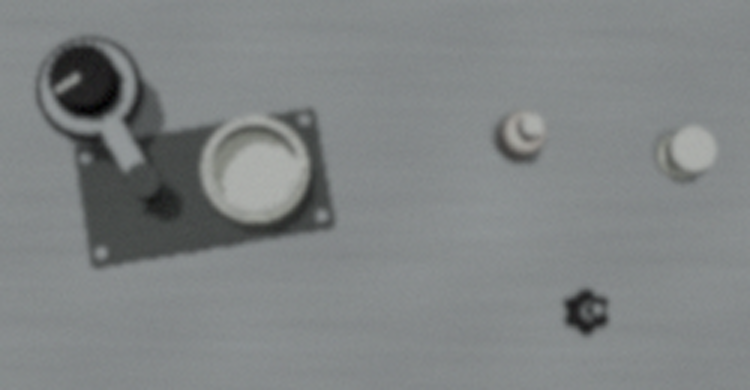

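View pics/sc.png

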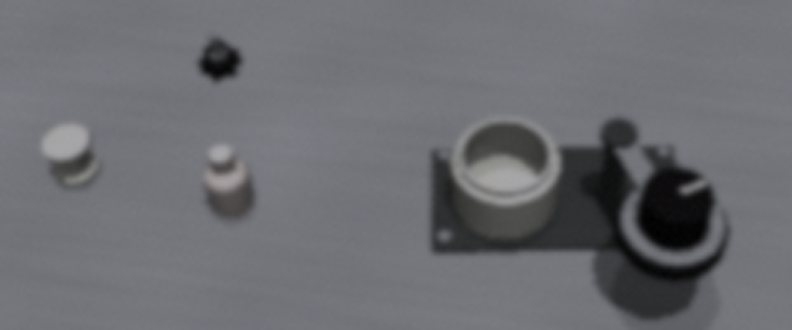

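Enlarged: in the top crop the mouth is at (255,170), pivot top (145,183), cap top (86,80), knob head (586,312) with stud tip about (594,310). In the scene crop the mouth is at (505,160), pivot (619,131), cap top (677,193), knob (219,60).

Run:
```python
from h import *
pt=optics.camera_params('top');ps=optics.camera_params('scene')
T=lambda x,y:(170+(x+.5)/3-.5,120+(y+.5)/3-.5); S=lambda x,y:(100+(x+.5)/3.3-.5,160+(y+.5)/3.3-.5)
M={}
for n,a,b,z in [('mouth',(255,170),(505,160),.06),('pivot',(145,183),(619,131),.08),('cap',(86,80),(677,193),.111),('eye',(89,86),(673,222),.08),('knobhead',(586,312),(219,60),.012),('studtip',(594,310),(219,53),.04),('drop',(530,127),(222,155),.062),('spool',(692,148),(66,140),.036)]:
    A=at(pt,T(*a),z);B=at(ps,S(*b),z);M[n]=(A+B)/2;print(n,A.round(4),B.round(4))
print('gauge',at(pt,(134,231),.02))
# plate corners bolts
for c in [(305,119),(322,215),(100,252),(85,157)]: print('bolt',at(pt,T(*c),.01).round(4))
for k in('cap','eye'): print(k,np.linalg.norm((M[k]-M['pivot'])[:2]))
v=(M['pivot']-M['mouth'])[:2];print('mp',np.linalg.norm(v),np.degrees(np.arctan2(v[1],v[0])))
to(M['studtip'])
```

```text
mouth [ 0.5394 -0.0266  0.06  ] [ 0.5526 -0.0258  0.06  ]
pivot [0.5247 0.0555 0.08  ] [0.527  0.0567 0.08  ]
cap [0.5952 0.0979 0.111 ] [0.6023 0.1002 0.111 ]
eye [0.5984 0.1001 0.08  ] [0.6044 0.1014 0.08  ]
knobhead [ 0.437  -0.2935  0.012 ] [ 0.4452 -0.2932  0.012 ]
studtip [ 0.4371 -0.2917  0.04  ] [ 0.4621 -0.2829  0.04  ]
drop [ 0.5763 -0.2383  0.062 ] [ 0.5842 -0.2377  0.062 ]
spool [ 0.5674 -0.3751  0.036 ] [ 0.5703 -0.3753  0.036 ]
gauge [0.41026356 0.25812188 0.02      ]
bolt [ 0.591  -0.0667  0.01  ]
bolt [ 0.5122 -0.0812  0.01  ]
bolt [0.4793 0.0969 0.01  ]
bolt [0.5567 0.1117 0.01  ]
cap 0.0846241639951961
eye 0.08781146361017285
mp 0.08472232267931593 103.76149790395078
clock 0.1 pos [0.1417 0.6084 0.2448] R [[-0.0, 0.227, 0.974], [-0.001, 0.974, -0.227], [-1.0, -0.001, 0.0]] delta units [  6.85 -26.74  16.77] w 0.08524928965121036 F [-0.9  0.1  0.1]
```

arm_command --delta_pos '[[0, 0, 1], [0, 0, 1], [0, 0, 1], [0, 0, 1], [0, 0, 1], [0, 0, 1], [0, 0, 1], [0, 0, 1], [0, 0, 1], [0, 0, 1]]' --rotation '[[0.46, 0, 0], [0.46, 0, 0], [0.46, 0, 0], [0.46, 0, 0], [0.46, 0, 0], [0.46, 0, 0], [0.46, 0, 0], [0.46, 0, 0], [0.46, 0, 0], [0.46, 0, 0]]' --gripper 0.2 --grip_force 40

```text
clock: 1.1
position: [0.4136, 0.4757, 0.2408]
tool_rot: [-1.568, 1.563, -2.288]
force: [0.7, 0.2, 0.3]
grip_width: 0.0342
```

arm_command --delta_pos '[[0, 0, 1], [0, 0, 1], [0, 0, 1], [0, 0, 1], [0, 0, 1], [0, 0, 1], [0, 0, 1], [0, 0, 1], [0, 0, 1], [0, 0, 1]]' --rotation '[[0.46, 0, 0], [0.46, 0, 0], [0.46, 0, 0], [0.46, 0, 0], [0.46, 0, 0], [0.46, 0, 0], [0.46, 0, 0], [0.46, 0, 0], [0.46, 0, 0], [0.46, 0, 0]]'

```text
clock: 2.1
position: [0.5934, 0.2242, 0.2379]
tool_rot: [-1.132, 1.558, -2.353]
force: [0.1, -0.0, 0.7]
grip_width: 0.0344
```

arm_command --delta_pos '[[0, -0.17, 1], [0, -0.17, 1], [0, -0.17, 1], [0, -0.17, 1], [0, -0.17, 1], [0, -0.17, 1], [0, -0.17, 1], [0, -0.17, 1], [0, -0.17, 1], [0, -0.17, 1]]' --rotation '[[0.46, 0, 0], [0.46, 0, 0], [0.46, 0, 0], [0.46, 0, 0], [0.46, 0, 0], [0.46, 0, 0], [0.46, 0, 0], [0.46, 0, 0], [0.46, 0, 0], [0.46, 0, 0]]'

```text
clock: 3.1
position: [0.5783, -0.0892, 0.238]
tool_rot: [-0.758, 1.553, -2.482]
force: [-0.2, -0.2, 0.1]
grip_width: 0.0341
```

arm_command --delta_pos '[[0, -0.17, 1], [0, -0.17, 1], [0, -0.17, 1], [0, -0.17, 1], [0, -0.17, 1], [0, -0.17, 1], [0, -0.17, 1], [0, 0, 0]]' --rotation '[[0.48, 0, 0], [0.48, 0, 0], [0.48, 0, 0], [0.48, 0, 0], [0.48, 0, 0], [0.48, 0, 0], [0.48, 0, 0], [0, 0, 0]]'

```text
clock: 3.9
position: [0.4733, -0.288, 0.2403]
tool_rot: [-0.459, 1.55, -2.556]
force: [0.1, 1.0, 1.0]
grip_width: 0.0341
```

Run:
```python
from h import *
to([.438,-.293,.04])
p=optics.camera_params('wrist');f=optics.grab_frame('wrist');print(p)
cv2.imwrite('pics/w1.png',f[:,:,::-1])
for X in([.438,-.293,.0],[.438,-.293,.04]):print(proj(p,X))
```

```text
clock 3.9 pos [ 0.4733 -0.288   0.2403] R [[-0.018, 0.865, -0.502], [-0.012, -0.503, -0.864], [-1.0, -0.009, 0.019]] delta units [ 6.7  -0.87  0.61] w 0.03410608756964499 F [0.1 1.  1. ]
{'fx': 278.36323565603794, 'fy': 278.36323565603794, 'cx': 255.87180703541412, 'cy': 191.84163021885774, 'dist_coeffs': array([-0.04108795,  0.        ,  0.        ,  0.        ,  0.        ]), 'origin': array([ 0.51457104, -0.22090137,  0.36657458]), 'rotation': array([ 2.82177504,  0.00933223, -0.52661454])}
[[236.43508343 177.46533061]]
[[233.97231133 186.1020689 ]]
```

View pics/w1.png

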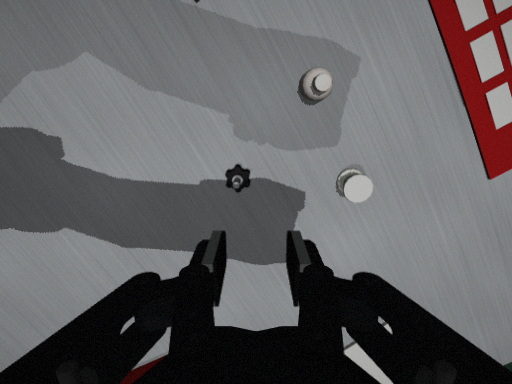

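The wrist view shows the knob head at (238,178), stud tip ≈(237,184); my prediction is within 2–3 px.

```bash
cat >> h.py <<'E'
def lev():
    s,T=st();w=T.inv().apply(np.cross(T.apply([1,0,0]),[0,0,-1]))/np.radians(6);print('level rot units',w.round(2))
E
python3 - <<'E'
from h import *
p=optics.camera_params('wrist')
f=cv2.imread('pics/w1.png')[150:215,200:280]
cv2.imwrite('pics/w1c.png',cv2.resize(f,None,fx=6,fy=6,interpolation=cv2.INTER_CUBIC))
print(at(p,(238,178.5),.010),at(p,(237.5,184),.04));lev()
E
```

```text
[ 0.44263974 -0.2914269   0.01      ] [ 0.44464371 -0.2910186   0.04      ]
level rot units [0.   0.17 0.09]
```

View pics/w1c.png

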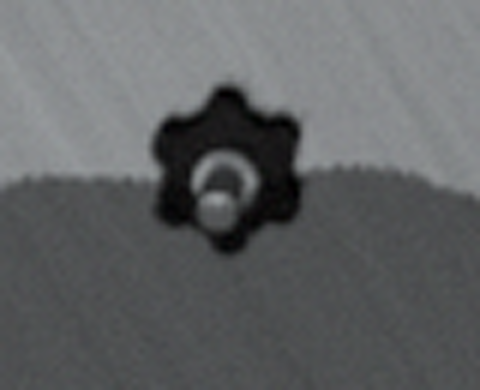

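The stud tip sits at (235.4,184.6) and the head at (237.4,177.7), giving a knob at about (0.442,-0.2915).

arm_command --delta_pos '[[0.6, -0.42, 0.31], [0.9, -0.42, 0.31], [1, 0, 0], [1, 0, 0], [0.5, 0, 0], [0, 0, 0]]' --rotation '[[0, 0.1, 0.05], [0, 0.1, 0.05], [0, 0, 0], [0, 0, 0], [0, 0, 0], [0, 0, 0]]'

```text
clock: 4.55
position: [0.4459, -0.2854, 0.116]
tool_rot: [2.844, 1.565, 0.759]
force: [-0.5, 0.3, 1.4]
grip_width: 0.0342
```

Run:
```python
from h import *
p=optics.camera_params('wrist');f=optics.grab_frame('wrist')
to([.442,-.2915,.033]);lev()
c=cv2.resize(f[130:300,180:340,::-1],None,fx=3.5,fy=3.5,interpolation=cv2.INTER_CUBIC);cv2.imwrite('pics/w2.png',c)
for X in([.442,-.2915,.014],[.442,-.2915,.04]):print(proj(p,X), (proj(p,X)-[180,130])*3.5)
```

```text
clock 4.6 pos [ 0.4461 -0.2856  0.1169] R [[0.005, 0.871, -0.491], [0.004, -0.491, -0.871], [-1.0, 0.003, -0.006]] delta units [ 2.79 -0.03  0.26] w 0.034654946922076504 F [-0.2  0.3  0.2]
level rot units [ 0.   -0.06 -0.03]
[[254.32316862 205.88410226]] [[260.13109016 265.59435792]]
[[254.21072784 217.05585511]] [[259.73754745 304.69549288]]
```

View pics/w2.png

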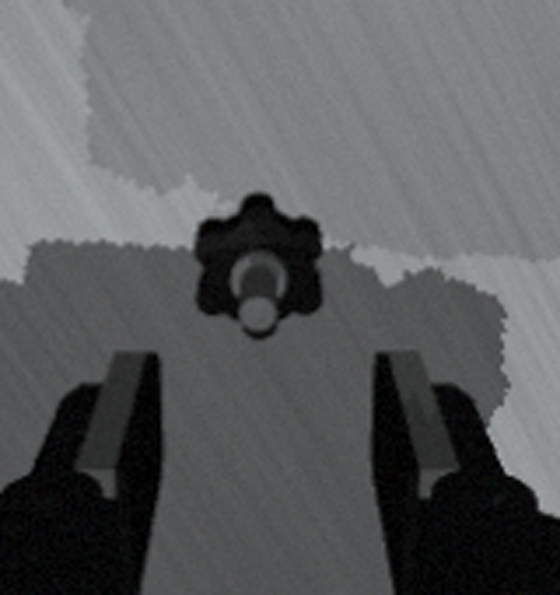

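The knob is seen at head (258,265), tip (258,313) in the crop, between the jaws; it matches the prediction within 2 mm. Descending and gripping.

arm_command --delta_pos '[[0.3, -0.03, 0.22], [0.8, 0, 0], [0.8, 0, 0], [0.5, 0, 0], [0.35, 0, 0], [0, 0, 0]]' --rotation '[[0, -0.06, -0.03], [0, 0, 0], [0, 0, 0], [0, 0, 0], [0, 0, 0], [0, 0, 0]]'

```text
clock: 5.2
position: [0.4453, -0.2925, 0.0346]
tool_rot: [1.407, 1.564, -0.673]
force: [0.1, 0.3, 0.3]
grip_width: 0.0339
```

arm_command --delta_pos '[[0, 0, 0], [0, 0, 0], [0, 0, 0], [0, 0, 0], [0, 0, 0], [0, 0, 0]]' --rotation '[[0, 0, 0], [0, 0, 0], [0, 0, 0], [0, 0, 0], [0, 0, 0], [0, 0, 0]]' --gripper 1 --grip_force 40

```text
clock: 5.8
position: [0.4468, -0.2933, 0.0375]
tool_rot: [1.478, 1.56, -0.602]
force: [0.5, -0.1, -0.3]
grip_width: 0.0068
```

Run:
```python
from h import *
to([.5425,-.0265,.14]);lev()
```

```text
clock 5.8 pos [ 0.4468 -0.2933  0.0375] R [[0.009, 0.873, -0.488], [-0.006, -0.488, -0.873], [-1.0, 0.011, 0.001]] delta units [-3.44 -1.51 -9.32] w 0.0068344766782683095 F [ 0.5 -0.1 -0.3]
level rot units [ 0.    0.01 -0.1 ]
```

arm_command --delta_pos '[[-0.5, 0, 0], [-1, 0, 0], [-1, 0, 0], [-1, 0, 0], [0, 0, 0]]' --rotation '[[0, 0, 0], [0, 0, 0], [0, 0, 0], [0, 0, 0], [0, 0, 0]]'

```text
clock: 6.3
position: [0.4448, -0.2929, 0.1497]
tool_rot: [1.48, 1.561, -0.602]
force: [-0.1, -0.6, -1.5]
grip_width: 0.0072
```

Run:
```python
from h import *
f=optics.grab_frame('wrist')
to([.5425,-.0265,.14]);lev()
c=cv2.resize(f[150:384,130:390,::-1],None,fx=2,fy=2,interpolation=cv2.INTER_CUBIC);cv2.imwrite('pics/w3.png',c)
```

```text
clock 6.35 pos [ 0.4445 -0.2924  0.1482] R [[0.007, 0.872, -0.489], [-0.005, -0.489, -0.872], [-1.0, 0.008, 0.001]] delta units [ 0.25 -1.48 -9.33] w 0.0068047954502909735 F [ 0.1 -0.3 -0.6]
level rot units [ 0.    0.01 -0.08]
```

View pics/w3.png

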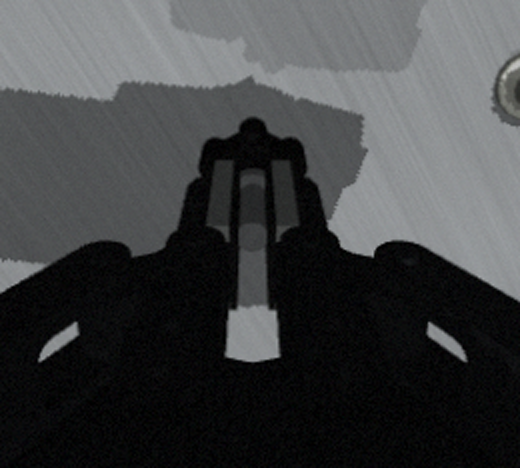

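The knob is held upright by the stud. On to the jar.

arm_command --delta_pos '[[0, -0.16, -1], [0, -0.16, -1], [0, -0.16, -1], [0, -0.16, -1], [0, -0.16, -1], [0, -0.16, -1], [0, -0.16, -1], [0, -0.16, -1], [0, -0.16, -1], [0, 0, -0.3]]' --rotation '[[0, 0, -0.08], [0, 0, 0], [0, 0, 0], [0, 0, 0], [0, 0, 0], [0, 0, 0], [0, 0, 0], [0, 0, 0], [0, 0, 0], [0, 0, 0]]'

```text
clock: 7.35
position: [0.5431, -0.0186, 0.1461]
tool_rot: [-1.012, 1.564, -3.098]
force: [-0.3, -0.4, -0.9]
grip_width: 0.0073
```

Run:
```python
from h import *
to([.544,-.0265,.056]);lev()
p=optics.camera_params('wrist');f=optics.grab_frame('wrist')
a=np.linspace(0,2*np.pi,40)
d=f[:,:,::-1].copy()
for c,r,z in[((.544,-.0265),.033,.06),((.544+.085*np.cos(np.radians(100.5)),-.0265+.085*np.sin(np.radians(100.5))),.008,.08)]:
    for q in proj(p,np.c_[c[0]+r*np.cos(a),c[1]+r*np.sin(a),0*a+z]): cv2.circle(d,tuple(int(v) for v in q.round()),0,(0,0,255),-1)
cv2.imwrite('pics/w4.png',cv2.resize(d,None,fx=1.5,fy=1.5,interpolation=cv2.INTER_CUBIC))
```

```text
clock 7.35 pos [ 0.5431 -0.0186  0.1461] R [[-0.007, 0.87, -0.493], [-0.0, -0.493, -0.87], [-1.0, -0.006, 0.004]] delta units [3.   0.17 0.2 ] w 0.007250586760338834 F [-0.3 -0.4 -0.9]
level rot units [0.   0.03 0.05]
```

View pics/w4.png

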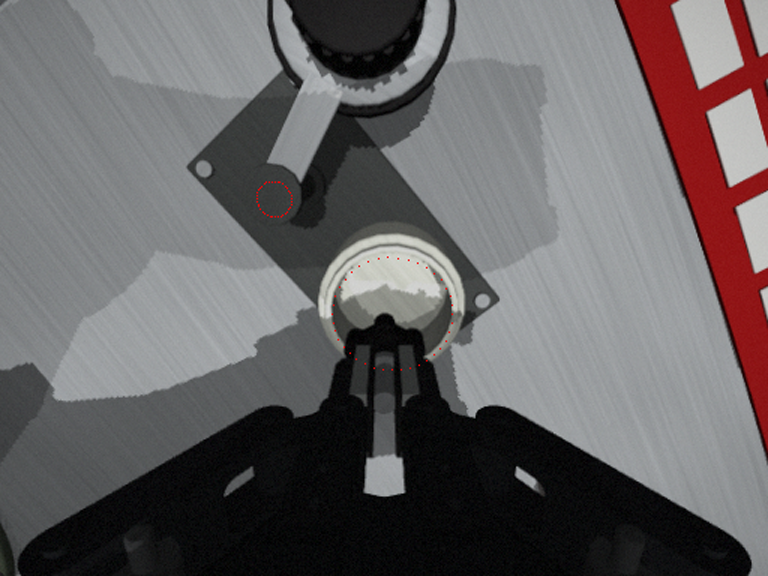

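The picture shows the mouth centre at (392,309), about 2.5 mm up-image from my circle, and the pivot at (283,193). So mouth ≈ (0.545,−0.024). Lowering and releasing.

arm_command --delta_pos '[[0.5, 0.14, 0.13], [0.8, 0, 0], [0.8, 0, 0], [0.6, 0, 0], [0.3, 0, 0], [0, 0, 0]]' --rotation '[[0, 0.03, 0.05], [0, 0, 0], [0, 0, 0], [0, 0, 0], [0, 0, 0], [0, 0, 0]]'

```text
clock: 8.0
position: [0.5428, -0.0297, 0.0528]
tool_rot: [-0.149, 1.567, -2.239]
force: [0.7, 0.0, 0.6]
grip_width: 0.0071
```

arm_command --delta_pos '[[0, 0, 0], [0, 0, 0], [0, 0, 0], [0, 0, 0]]' --rotation '[[0, 0, 0], [0, 0, 0], [0, 0, 0], [0, 0, 0]]' --gripper 0.5

```text
clock: 8.4
position: [0.5437, -0.0308, 0.0553]
tool_rot: [0.791, 1.568, -1.3]
force: [0.6, 0.1, 0.2]
grip_width: 0.0215
```

arm_command --delta_pos '[[-0.5, 0, 0], [-1, 0, 0], [-1, 0, 0], [-1, 0, 0], [-1, 0, 0], [0, 0, 0]]' --rotation '[[0, 0, 0], [0, 0, 0], [0, 0, 0], [0, 0, 0], [0, 0, 0], [0, 0, 0]]'

```text
clock: 9.0
position: [0.5433, -0.0309, 0.2014]
tool_rot: [1.387, 1.567, -0.705]
force: [-0.3, 0.2, 0.4]
grip_width: 0.0213
```

Run:
```python
from h import *
s,T=st();print(s['qpos'].round(2));lev()
p=optics.camera_params('wrist');f=optics.grab_frame('wrist')
m=np.array([.545,-.024]);th=np.radians(100.5);pv=m+.085*np.array([np.cos(th),np.sin(th)])
to([*pv,.2])
a=np.linspace(0,2*np.pi,40);d=f[:,:,::-1].copy()
cp=pv+.085*np.array([np.cos(np.radians(30.5)),np.sin(np.radians(30.5))]);print(pv,cp)
for c,r,z in[(m,.033,.06),(pv,.01,.08),(cp,.024,.111),(cp,.037,.08)]:
    for q in proj(p,np.c_[c[0]+r*np.cos(a),c[1]+r*np.sin(a),0*a+z]): cv2.circle(d,tuple(int(v) for v in q.round()),0,(0,0,255),-1)
cv2.imwrite('pics/w5.png',cv2.resize(d,None,fx=1.5,fy=1.5,interpolation=cv2.INTER_CUBIC))
```

```text
[-0.47  0.51  0.57  1.88 -0.36  0.85 -0.23]
level rot units [ 0.    0.01 -0.03]
clock 9.05 pos [ 0.5428 -0.0306  0.1998] R [[0.001, 0.867, -0.498], [-0.002, -0.498, -0.867], [-1.0, 0.002, 0.001]] delta units [-0.01 -1.88 -2.39] w 0.021179689566732513 F [ 0.9 -0.9 -0.2]
[0.52950998 0.05957667] [0.60274846 0.10271743]
```

View pics/w5.png

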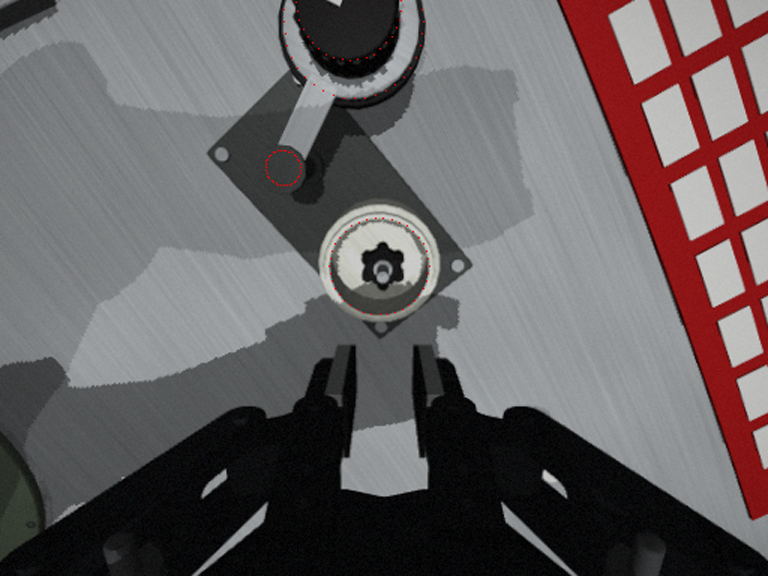

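The knob stands in the jar at (381,265), and the circles fit mouth, pivot, eye and cap within about 2 mm. Now I go above the cap and turn the jaws for the swing.

arm_command --delta_pos '[[0, -0.1, -1], [0, -0.1, -1], [0, -0.1, -1], [0, -0.1, -1], [0, -0.1, -0.85], [0, 0, 0], [0, 0, 0], [0, 0, 0], [0, 0, 0], [0, 0, 0]]' --rotation '[[0, 0, 0], [0, 0, 0], [0, 0, 0], [0, 0, 0], [0, 0, 0], [-1, 0, 0], [-1, 0, 0], [-1, 0, 0], [-1, 0, 0], [-1, 0, 0]]' --gripper -0.45

```text
clock: 10.05
position: [0.6003, 0.1092, 0.1974]
tool_rot: [-1.009, 1.564, -2.56]
force: [-0.5, -0.3, -0.1]
grip_width: 0.062
```

arm_command --delta_pos '[[0, 0, 0], [0, 0, 0], [0, 0, 0], [0, 0, 0], [0, 0, 0], [0, 0, 0], [0, 0, 0], [0, 0, 0], [0, 0, 0], [0, 0, 0]]' --rotation '[[-1, 0, 0], [-1, 0, 0], [-1, 0, 0], [-1, 0, 0], [-1, 0, 0], [-1, 0, 0], [-1, 0, 0], [-1, 0, 0], [-1, 0, 0], [-1, 0, 0]]'

```text
clock: 11.05
position: [0.5957, 0.1081, 0.1937]
tool_rot: [-2.247, 1.553, -2.706]
force: [-0.4, 0.1, 0.4]
grip_width: 0.0621
```

arm_command --delta_pos '[[0, 0, 0], [0, 0, 0], [0, 0, 0], [0, 0, 0], [0, 0, 0], [0, 0, 0]]' --rotation '[[-1, 0, 0], [-1, 0, 0], [-1, 0, 0], [-1, 0, 0], [-1, 0, 0], [0, 0, 0]]'

```text
clock: 11.65
position: [0.593, 0.1071, 0.1914]
tool_rot: [-2.823, 1.547, -2.734]
force: [0.4, -0.4, 0.5]
grip_width: 0.0621
```

```bash
cat >> h.py <<'E'
m=np.array([.545,-.024]);th=np.radians(100.5);pv=m+.085*np.array([np.cos(th),np.sin(th)])
def overlay(name,fn,circles,k=1.5):
    p=optics.camera_params(name);d=optics.grab_frame(name)[:,:,::-1].copy();a=np.linspace(0,2*np.pi,40)
    for c,r,z in circles:
        for q in proj(p,np.c_[c[0]+r*np.cos(a),c[1]+r*np.sin(a),0*a+z]): cv2.circle(d,tuple(int(v) for v in q.round()),0,(0,0,255),-1)
    cv2.imwrite(fn,cv2.resize(d,None,fx=k,fy=k,interpolation=cv2.INTER_CUBIC))
E
python3 - <<'E'
from h import *
s,T=st();print(s['qpos'].round(2));lev()
cp=np.array([.603,.103]);to([*cp,.104])
overlay('wrist','pics/w6.png',[(m,.033,.06),(pv,.01,.08),(cp,.024,.112),(cp,.037,.08)])
E
```

```text
[-0.26  0.56 -0.02  1.69  0.02  0.91  1.37]
level rot units [ 0.   -0.22  0.07]
clock 11.65 pos [0.593  0.1071 0.1914] R [[-0.022, -0.089, 0.996], [-0.009, 0.996, 0.089], [-1.0, -0.007, -0.023]] delta units [ 2.91 -0.14  0.39] w 0.06207575298089659 F [ 0.4 -0.4  0.5]
```

View pics/w6.png

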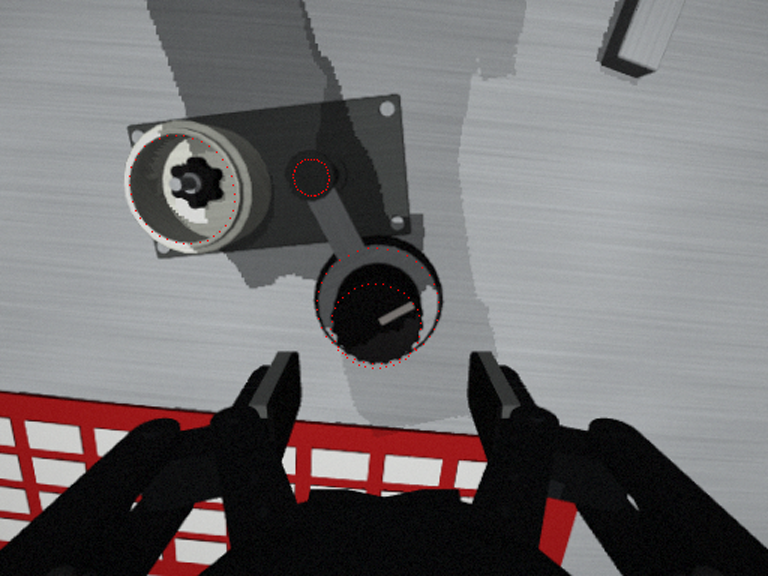

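The cap overlay fits (cap top about (377,318), eye about (379,300)); the knob lies in the jar. Level, then descend around the cap.

arm_command --delta_pos '[[0.3, -0.14, 0.33], [0.7, 0, 0], [0.7, 0, 0], [0, 0, 0]]' --rotation '[[0, -0.22, 0.07], [0, 0, 0], [0, 0, 0], [0, 0, 0]]'

```text
clock: 12.1
position: [0.6031, 0.1033, 0.1388]
tool_rot: [-0.353, 1.569, -0.282]
force: [-0.2, 0.1, -1.1]
grip_width: 0.0618
```

Run:
```python
from h import *
lev();to([.6025,.103,.104])
```

```text
level rot units [0.   0.01 0.  ]
clock 12.1 pos [0.6031 0.1033 0.1388] R [[0.001, -0.071, 0.997], [-0.0, 0.998, 0.071], [-1.0, -0.0, 0.001]] delta units [ 1.16 -0.01 -0.02] w 0.06181782220628452 F [-0.2  0.1 -1.1]
```

arm_command --delta_pos '[[0.7, 0, 0], [0.5, 0, 0], [0, 0, 0]]' --rotation '[[0, 0, 0], [0, 0, 0], [0, 0, 0]]'

```text
clock: 12.4
position: [0.6037, 0.1035, 0.1035]
tool_rot: [-0.343, 1.568, -0.278]
force: [-0.6, 0.6, -0.2]
grip_width: 0.062
```

arm_command --delta_pos '[[0, 0, 0], [0, 0, 0], [0, 0, 0]]' --rotation '[[0, 0, 0], [0, 0, 0], [0, 0, 0]]' --gripper -0.24 --grip_force 20

```text
clock: 12.7
position: [0.6046, 0.1038, 0.1058]
tool_rot: [-0.122, 1.567, -0.058]
force: [1.0, -0.7, 0.1]
grip_width: 0.0533
```

arm_command --delta_pos '[[0, -0.27, 0.12], [0, -0.27, 0.12], [0, -0.27, 0.12], [0, -0.27, 0.12]]' --rotation '[[1, 0, 0], [1, 0, 0], [1, 0, 0], [1, 0, 0]]'

```text
clock: 13.1
position: [0.6168, 0.0719, 0.1085]
tool_rot: [0.766, 1.563, 0.4]
force: [0.2, 0.9, -0.2]
grip_width: 0.0529
```

```bash
cat >> h.py <<'E'
def arc():
    s,T=st();M=T.as_matrix();q=s['position'][:2]-pv
    phi=np.degrees(np.arctan2(q[1],q[0]));psi=np.degrees(np.arctan2(M[1,1],M[0,1]))
    print('phi',phi.round(1),'r',np.linalg.norm(q).round(4),'psi',psi.round(1),'to stop',(phi+79.5).round(1),'j7',s['qpos'][6].round(2),'mom',s['moment'].round(2));lev()
    n=(phi+79.5)/6;tgt=phi-6
    w=pv+.085*np.array([np.cos(np.radians(tgt)),np.sin(np.radians(tgt))]);to([*w,.102])
E
python3 -c "from h import *;arc()"
```

```text
phi 8.1 r 0.0881 psi 69.0 to stop 87.6 j7 1.07 mom [ 0.32  0.05 -0.  ]
level rot units [-0.    0.05 -0.05]
clock 13.1 pos [0.6168 0.0719 0.1085] R [[0.007, 0.358, 0.934], [0.003, 0.934, -0.358], [-1.0, 0.005, 0.005]] delta units [ 0.21 -0.32  0.04] w 0.05290485077751857 F [ 0.2  0.9 -0.2]
```

arm_command --delta_pos '[[0.15, -0.31, 0.05], [0.08, -0.3, 0.07], [0.05, -0.29, 0.1], [0.05, -0.28, 0.11], [0.05, -0.28, 0.11]]' --rotation '[[1, 0.05, -0.05], [1, 0, 0], [1, 0, 0], [1, 0, 0], [1, 0, 0]]'

```text
clock: 13.6
position: [0.6086, 0.0288, 0.1019]
tool_rot: [1.277, 1.558, 0.365]
force: [3.0, 0.6, 1.6]
grip_width: 0.053
```

Run:
```python
from h import *
arc()
overlay('scene','pics/s1.png',[(m,.033,.06),(pv,.01,.08)])
```

```text
phi -21.3 r 0.0849 psi 37.7 to stop 58.2 j7 0.72 mom [ 0.34 -0.36  0.04]
level rot units [ 0.    0.04 -0.12]
clock 13.6 pos [0.6086 0.0288 0.1019] R [[0.012, 0.791, 0.612], [0.005, 0.612, -0.791], [-1.0, 0.012, 0.004]] delta units [-0.01 -0.26  0.14] w 0.052986995895630475 F [3.  0.6 1.6]
```

View pics/s1.png

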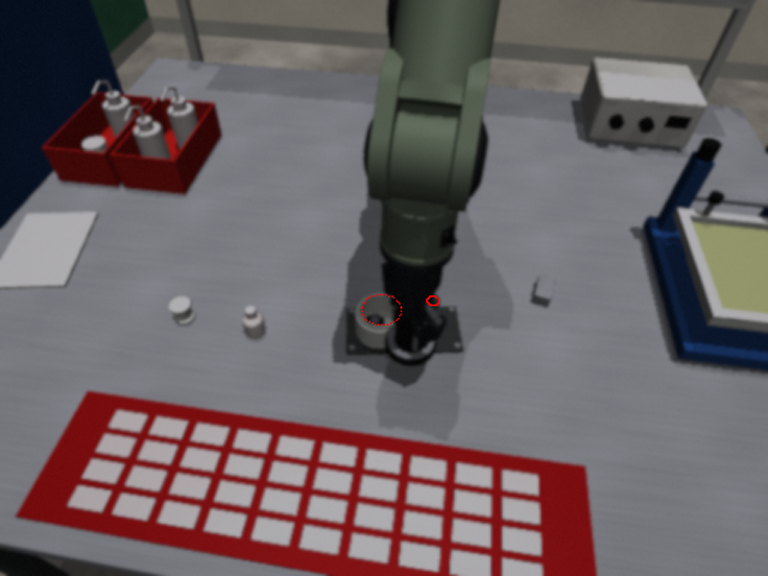

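The scene view shows the eye with the cap, still in the fingers, swung about half way (412,345). That was my 12th and last picture, so from here I rely on numbers. Continue to the stop.

arm_command --delta_pos '[[0.04, -0.27, 0.12], [0.04, -0.27, 0.12], [0.04, -0.27, 0.12], [0.04, -0.27, 0.12], [0.04, -0.27, 0.12]]' --rotation '[[1, 0.04, -0.1], [1, 0, 0], [1, 0, 0], [1, 0, 0], [1, 0, 0]]'

```text
clock: 14.15
position: [0.5836, -0.0048, 0.0996]
tool_rot: [1.808, 1.559, 0.357]
force: [2.9, -1.1, 2.9]
grip_width: 0.0529
```

```bash
python3 -c "from h import *;arc()"
```

```text
phi -49.9 r 0.0841 psi 6.9 to stop 29.6 j7 0.37 mom [-0.1  -0.72  0.01]
level rot units [ 0.   -0.03 -0.11]
clock 14.15 pos [ 0.5836 -0.0048  0.0996] R [[0.011, 0.993, 0.12], [0.004, 0.12, -0.993], [-1.0, 0.011, -0.003]] delta units [-0.08 -0.24  0.17] w 0.052938107709424274 F [ 2.9 -1.1  2.9]
```

arm_command --delta_pos '[[-0.04, -0.25, 0.16], [0, -0.26, 0.14], [0.02, -0.27, 0.12], [0.02, -0.27, 0.12]]' --rotation '[[1, -0.03, -0.1], [1, 0, 0], [1, 0, 0], [1, 0, 0]]'

```text
clock: 14.55
position: [0.5542, -0.0204, 0.1019]
tool_rot: [1.907, 1.563, 0.028]
force: [4.5, -5.1, -1.1]
grip_width: 0.0529
```

```bash
python3 -c "from h import *;arc()"
```

```text
phi -72.8 r 0.0837 psi -17.6 to stop 6.7 j7 0.07 mom [-0.99 -0.82 -0.06]
level rot units [-0.   -0.02 -0.07]
clock 14.55 pos [ 0.5542 -0.0204  0.1019] R [[0.008, 0.953, -0.303], [0.0, -0.303, -0.953], [-1.0, 0.007, -0.003]] delta units [-0.01 -0.23  0.19] w 0.052909327095238684 F [ 4.5 -5.1 -1.1]
```

arm_command --delta_pos '[[0, -0.18, 0.17], [0, -0.17, 0.16], [0, 0, 0]]' --rotation '[[0.4, 0, -0.07], [0.4, 0, 0], [0, 0, 0]]'

```text
clock: 14.85
position: [0.5405, -0.0262, 0.1027]
tool_rot: [-3.061, 1.567, 1.259]
force: [0.5, 0.2, 0.3]
grip_width: 0.0533
```

```bash
python3 -c "from h import *;arc()"
```

```text
phi -82.7 r 0.0865 psi -22.5 to stop -3.2 j7 0.03 mom [-0.06  0.01  0.06]
level rot units [ 0.   -0.04  0.  ]
clock 14.85 pos [ 0.5405 -0.0262  0.1027] R [[0.001, 0.924, -0.382], [0.004, -0.382, -0.924], [-1.0, -0.0, -0.004]] delta units [ 0.02 -0.29  0.09] w 0.0532510041839923 F [0.5 0.2 0.3]
```

arm_command --delta_pos '[[0, -0.1, 0.06]]' --rotation '[[0, 0, 0]]'

```text
clock: 14.95
position: [0.5387, -0.0265, 0.1031]
tool_rot: [2.63, 1.565, 0.67]
force: [19.7, -3.2, -9.8]
grip_width: 0.0532
```

arm_command --delta_pos '[[0, -0.1, 0.06]]' --rotation '[[0, 0, 0]]'

```text
clock: 15.05
position: [0.538, -0.0273, 0.1036]
tool_rot: [2.168, 1.56, 0.211]
force: [24.6, -5.5, -15.9]
grip_width: 0.0533
```

The stop is felt (about 25 N). Back off to the centre, then grip.

arm_command --delta_pos '[[0.04, 0.14, -0.14], [0, 0, 0]]' --rotation '[[0, 0, 0], [0, 0, 0]]'

```text
clock: 15.25
position: [0.5447, -0.0247, 0.1028]
tool_rot: [2.146, 1.558, 0.193]
force: [0.5, -0.2, 0.3]
grip_width: 0.0527
```

```bash
python3 -c "from h import *;arc();to([.5435,-.025,.101])"
```

```text
phi -79.8 r 0.0856 psi -21.9 to stop -0.3 j7 0.03 mom [-0.   -0.01  0.02]
level rot units [ 0.   -0.06 -0.1 ]
clock 15.25 pos [ 0.5447 -0.0247  0.1028] R [[0.012, 0.928, -0.373], [0.002, -0.373, -0.928], [-1.0, 0.01, -0.007]] delta units [ 0.02 -0.27  0.13] w 0.052733541208945925 F [ 0.5 -0.2  0.3]
clock 15.25 pos [ 0.5447 -0.0247  0.1028] R [[0.012, 0.928, -0.373], [0.002, -0.373, -0.928], [-1.0, 0.01, -0.007]] delta units [ 0.06 -0.03  0.02] w 0.052733541208945925 F [ 0.5 -0.2  0.3]
```

arm_command --delta_pos '[[0.06, -0.04, 0.02], [0, 0, 0], [0, 0, 0]]' --rotation '[[0, -0.06, -0.1], [0, 0, 0], [0, 0, 0]]' --gripper 1 --grip_force 40

```text
clock: 15.55
position: [0.5445, -0.0247, 0.1027]
tool_rot: [2.508, 1.568, 0.557]
force: [0.2, -0.0, -1.9]
grip_width: 0.0469
```

```bash
python3 -c "from h import *;arc()"
```

```text
phi -79.9 r 0.0856 psi -21.8 to stop -0.4 j7 0.03 mom [-0.15 -0.45 -0.05]
level rot units [ 0.   -0.02 -0.01]
clock 15.55 pos [ 0.5445 -0.0247  0.1027] R [[0.002, 0.929, -0.371], [0.001, -0.371, -0.929], [-1.0, 0.001, -0.002]] delta units [ 0.02 -0.27  0.12] w 0.04691613434158846 F [ 0.2 -0.  -1.9]
```

arm_command --delta_pos '[[0.01, 0, 0], [0.01, 0, 0], [0.01, 0, 0], [0.01, 0, 0], [0.01, 0, 0], [0.01, 0, 0], [0.01, 0, 0]]' --rotation '[[1, 0, 0], [1, 0, 0], [1, 0, 0], [1, 0, 0], [1, 0, 0], [1, 0, 0], [1, 0, 0]]'

```text
clock: 16.25
position: [0.5436, -0.0251, 0.1006]
tool_rot: [-2.144, 1.569, 1.436]
force: [0.8, -0.7, 1.3]
grip_width: 0.0466
```

```bash
python3 -c "from h import *;arc()"
```

```text
phi -80.5 r 0.0858 psi -64.9 to stop -1.0 j7 -0.54 mom [-0.65 -0.6   0.08]
level rot units [-0.   -0.01  0.01]
clock 16.25 pos [ 0.5436 -0.0251  0.1006] R [[0.0, 0.424, -0.906], [0.001, -0.906, -0.424], [-1.0, -0.001, -0.001]] delta units [-0.05 -0.12  0.27] w 0.0466161837797175 F [ 0.8 -0.7  1.3]
```

arm_command --delta_pos '[[0.01, 0, 0], [0.01, 0, 0], [0.01, 0, 0], [0.01, 0, 0], [0.01, 0, 0], [0.01, 0, 0], [0.01, 0, 0]]' --rotation '[[1, 0, 0], [1, 0, 0], [1, 0, 0], [1, 0, 0], [1, 0, 0], [1, 0, 0], [1, 0, 0]]'

```text
clock: 16.95
position: [0.5434, -0.025, 0.0985]
tool_rot: [-0.076, 1.569, 2.747]
force: [2.1, -0.2, 2.3]
grip_width: 0.0469
```

```bash
python3 -c "from h import *;arc()"
```

```text
phi -80.7 r 0.0857 psi -108.3 to stop -1.2 j7 -1.13 mom [-0.68 -0.18  0.06]
level rot units [-0.    0.01  0.  ]
clock 16.95 pos [ 0.5434 -0.025   0.0985] R [[-0.001, -0.313, -0.95], [0.0, -0.95, 0.313], [-1.0, -0.0, 0.001]] delta units [-0.12  0.1   0.28] w 0.046919404607246376 F [ 2.1 -0.2  2.3]
```

arm_command --delta_pos '[[0.01, 0, 0], [0.01, 0, 0], [0.01, 0, 0], [0.01, 0, 0], [0.01, 0, 0], [0.01, 0, 0], [0.01, 0, 0], [0.01, 0, 0], [0.01, 0, 0], [0, 0, 0]]' --rotation '[[1, 0, 0], [1, 0, 0], [1, 0, 0], [1, 0, 0], [1, 0, 0], [1, 0, 0], [1, 0, 0], [1, 0, 0], [1, 0, 0], [0, 0, 0]]'

```text
clock: 17.95
position: [0.5434, -0.0249, 0.0959]
tool_rot: [1.292, 1.567, 3.14]
force: [1.5, 0.7, 5.1]
grip_width: 0.0469
```

```bash
python3 -c "from h import *;arc()"
```

```text
phi -80.7 r 0.0856 psi -164.2 to stop -1.2 j7 -1.94 mom [-0.03 -0.31 -0.08]
level rot units [ 0.    0.01 -0.03]
clock 17.95 pos [ 0.5434 -0.0249  0.0959] R [[-0.004, -0.962, -0.273], [0.0, -0.273, 0.962], [-1.0, 0.003, 0.001]] delta units [-0.2   0.29  0.07] w 0.046884918786813216 F [1.5 0.7 5.1]
```

arm_command --delta_pos '[[0, 0, 0], [0, 0, 0], [0, 0, 0]]' --rotation '[[0, 0, 0], [0, 0, 0], [0, 0, 0]]' --gripper -0.4

```text
clock: 18.25
position: [0.5424, -0.0245, 0.0953]
tool_rot: [1.122, 1.565, 2.976]
force: [-0.5, 0.5, 0.5]
grip_width: 0.0598
```

arm_command --delta_pos '[[0, 0, 0], [0, 0, 0], [0, 0, 0], [0, 0, 0], [0, 0, 0], [0, 0, 0], [0, 0, 0], [0, 0, 0], [0, 0, 0], [0, 0, 0]]' --rotation '[[-1, 0, 0], [-1, 0, 0], [-1, 0, 0], [-1, 0, 0], [-1, 0, 0], [-1, 0, 0], [-1, 0, 0], [-1, 0, 0], [-1, 0, 0], [-1, 0, 0]]'

```text
clock: 19.25
position: [0.5404, -0.0236, 0.0949]
tool_rot: [-0.172, 1.561, 2.783]
force: [-1.1, -0.1, -0.5]
grip_width: 0.0598
```

```bash
python3 -c "from h import *;arc();to([.5435,-.025,.096])"
```

```text
phi -82.5 r 0.0839 psi -100.7 to stop -3.0 j7 -1.02 mom [-0.05 -0.01 -0.01]
level rot units [0.   0.09 0.02]
clock 19.25 pos [ 0.5404 -0.0236  0.0949] R [[-0.009, -0.186, -0.983], [0.003, -0.983, 0.186], [-1.0, -0.002, 0.01]] delta units [-0.23  0.11  0.28] w 0.059846198244392586 F [-1.1 -0.1 -0.5]
clock 19.25 pos [ 0.5404 -0.0236  0.0949] R [[-0.009, -0.186, -0.983], [0.003, -0.983, 0.186], [-1.0, -0.002, 0.01]] delta units [-0.04  0.03 -0.11] w 0.059846198244392586 F [-1.1 -0.1 -0.5]
```

arm_command --delta_pos '[[-0.06, 0.04, -0.11], [0, 0, 0]]' --rotation '[[0, 0.09, 0.02], [0, 0, 0]]'

```text
clock: 19.45
position: [0.5436, -0.0255, 0.0972]
tool_rot: [-2.255, 1.57, 0.701]
force: [0.7, 0.1, -1.0]
grip_width: 0.0596
```

arm_command --delta_pos '[[0, 0, 0], [0, 0, 0], [0, 0, 0], [0, 0, 0]]' --rotation '[[0, 0, 0], [0, 0, 0], [0, 0, 0], [0, 0, 0]]' --gripper 1

```text
clock: 19.85
position: [0.5438, -0.0249, 0.0977]
tool_rot: [-1.904, 1.569, 1.044]
force: [0.0, 0.3, 1.4]
grip_width: 0.047
```

arm_command --delta_pos '[[0.01, 0, 0], [0.01, 0, 0], [0.01, 0, 0], [0.01, 0, 0]]' --rotation '[[1, 0, 0], [1, 0, 0], [1, 0, 0], [1, 0, 0]]'

```text
clock: 20.25
position: [0.5437, -0.0249, 0.0965]
tool_rot: [-1.588, 1.569, 0.924]
force: [-1.4, 0.4, 2.8]
grip_width: 0.0463
```

```bash
python3 -c "from h import *;arc()"
```

```text
phi -80.4 r 0.0857 psi -126.1 to stop -0.9 j7 -1.37 mom [-0.12  0.26  0.04]
level rot units [ 0.   -0.    0.02]
clock 20.25 pos [ 0.5437 -0.0249  0.0965] R [[0.001, -0.589, -0.808], [0.001, -0.808, 0.589], [-1.0, -0.002, -0.0]] delta units [-0.18  0.18  0.23] w 0.04626070207562509 F [-1.4  0.4  2.8]
```

arm_command --delta_pos '[[0.01, 0, 0], [0.01, 0, 0]]' --rotation '[[1, 0, 0], [1, 0, 0]]'

```text
clock: 20.45
position: [0.5437, -0.0249, 0.0959]
tool_rot: [-1.576, 1.57, 0.715]
force: [-1.7, 0.0, 3.3]
grip_width: 0.0464
```

```bash
python3 -c "from h import *;arc()"
```

```text
phi -80.5 r 0.0857 psi -138.7 to stop -1.0 j7 -1.56 mom [-0.07  0.37  0.12]
level rot units [ 0.   -0.    0.01]
clock 20.45 pos [ 0.5437 -0.0249  0.0959] R [[0.001, -0.751, -0.66], [0.001, -0.66, 0.751], [-1.0, -0.001, -0.0]] delta units [-0.2   0.23  0.19] w 0.04641040565384523 F [-1.7  0.   3.3]
```

arm_command --delta_pos '[[0.01, 0, 0], [0.01, 0, 0]]' --rotation '[[1, 0, 0], [1, 0, 0]]'

```text
clock: 20.65
position: [0.5442, -0.026, 0.0957]
tool_rot: [-2.818, 1.568, -0.746]
force: [-0.7, -2.0, 2.5]
grip_width: 0.0464
```

```bash
python3 -c "from h import *;arc()"
```

```text
phi -80.2 r 0.0868 psi -151.3 to stop -0.7 j7 -1.74 mom [-0.69  0.16  0.83]
level rot units [-0.   -0.03  0.01]
clock 20.65 pos [ 0.5442 -0.026   0.0957] R [[0.002, -0.877, -0.481], [-0.002, -0.481, 0.877], [-1.0, -0.001, -0.003]] delta units [-0.21  0.26  0.17] w 0.04640461670047914 F [-0.7 -2.   2.5]
```

arm_command --delta_pos '[[0, 0, 0]]' --rotation '[[0.6, 0, 0]]'

```text
clock: 20.75
position: [0.5442, -0.0261, 0.0957]
tool_rot: [-2.991, 1.567, -0.986]
force: [-1.5, -0.6, 3.6]
grip_width: 0.0468
```

```bash
python3 -c "from h import *;arc()"
```

```text
phi -80.3 r 0.0869 psi -155.1 to stop -0.8 j7 -1.8 mom [-0.46  0.27  0.61]
level rot units [ 0.   -0.03  0.  ]
clock 20.75 pos [ 0.5442 -0.0261  0.0957] R [[0.002, -0.907, -0.421], [-0.003, -0.421, 0.907], [-1.0, -0.001, -0.003]] delta units [-0.21  0.26  0.15] w 0.04681298628584032 F [-1.5 -0.6  3.6]
```

Rotation stopped with the moment at 0.6–0.8 N m (against 0.1 before), so the cap is at its stop. Open and retreat upwards.

arm_command --delta_pos '[[0, 0, 0], [0, 0, 0], [0, 0, 0], [0, 0, 0]]' --rotation '[[0, 0, 0], [0, 0, 0], [0, 0, 0], [0, 0, 0]]' --gripper -0.45

```text
clock: 21.15
position: [0.5441, -0.0259, 0.0952]
tool_rot: [3.036, 1.567, -1.241]
force: [-1.0, 0.4, 0.1]
grip_width: 0.0619
```

arm_command --delta_pos '[[-0.4, 0, 0], [-1, 0, 0], [-1, 0, 0], [-1, 0, 0], [-1, 0, 0], [0, 0, 0]]' --rotation '[[0, 0, 0], [0, 0, 0], [0, 0, 0], [0, 0, 0], [0, 0, 0], [0, 0, 0]]'

```text
clock: 21.75
position: [0.543, -0.0269, 0.2361]
tool_rot: [2.931, 1.567, -1.346]
force: [-0.9, -0.3, -0.0]
grip_width: 0.0621
```

Run:
```python
from h import *
arc()
p=optics.camera_params('wrist');f=optics.grab_frame('wrist')
g=cv2.cvtColor(f,cv2.COLOR_RGB2GRAY)
c=np.array([.544,-.025])
print('pred top',proj(p,[*c,.103]),'edge',proj(p,[c[0]+.024,c[1],.103]),'unscrewed top',proj(p,[*c,.112]),'pivot',proj(p,[*pv,.08]))
q=proj(p,[*c,.103])[0].astype(int)
w=g[q[1]-70:q[1]+70:5,q[0]-75:q[0]+76:5]
print(q)
for r in w: print(' '.join('%3d'%v for v in r))
```

```text
phi -81.1 r 0.0875 psi -155.1 to stop -1.6 j7 -1.95 mom [ 0.04  0.   -0.01]
level rot units [ 0.   -0.04 -0.01]
clock 21.75 pos [ 0.543  -0.0269  0.2361] R [[0.001, -0.907, -0.422], [-0.004, -0.422, 0.907], [-1.0, 0.001, -0.004]] delta units [4.47 0.25 0.19] w 0.06208010005730716 F [-0.9 -0.3 -0. ]
pred top [[255.01055308 188.79394696]] edge [[232.49416968 178.76307813]] unscrewed top [[254.99312398 191.47012313]] pivot [[235.46620863 252.52253139]]
[255 188]
163 157 135 138 133 139 143 156 152 154  76  70  59 121 156 160 154  86  89  91  87  90  88  87  90  89  90  86  88  88  87
158 133 136 136 133 136 136 158 160 131 163 175  73  76  75  73  51 102  92  92  89  88  85  86  93  89  85  91  91  92  82
138 130 134 133 135 131 132 136 156  72  82 119  76  75  75  72  75  40  41  37  49  87  87  86  90  90  90  89  87  88  88
135 139 135 136 139 133 138 135 138  73  79  77  54  43  74  56  38  38  38  43  41  40  40  40  59  82  86  88  91  83  91
135 138 137 137 137 136 138 133 138  66  75  72  25  60  66  65  68  62  41  35  42  40  36 100  39  91  87  88  85  88  87
132 139 137 136 
[... 2135 characters left out ...]
 115 138 137 130  71  69  65  70  61 163 154 156 158 157 155 159 160 108  87  95
129 133 132 131 129  58  60  56  59  60  61 138 140 137  73  67  67  65  67 147 161 156 158 161 156 156 154 153 153  91  86
131  52  46   4 118  52  54  59  55  60  59 136 137 134  58  68  72  67  68 161 155 156 158 158 155 160 155   5  43  48  88
 85  48  32   9  44  56  59  57  55  58  21  51  38 122  56  70  68  71  62 162 162 160 156 156 155 153 154   3  10  46  50
 50  49   5   2  36 133  49  58  58  37  56  56  53  56  59  66  67  67 133 158 157 161 157 157 152 155 154   4   3  45  46
 49  32  14   3  64  88  54  58  60  56  59  54  53  61  61  60  66  70 162 159 156 157 153 157 155 154 151   4  12   7  47
```

```bash
python3 -c "
from workcell import bot
print(bot.job_done())"
```

```text
the job is handed in; nothing more can be done
None
```

I put the spare knob in the jar, swung the cap over the mouth to its stop, screwed it down until it stopped turning, and handed the job in at about 22 s. `job_done()` gives no verdict, so these are my own checks.

- **Knob:** I gripped it by the stud and released it in the jar. Two wrist pictures taken before the swing showed it inside, close to the middle.
- **Swing arm:** I swung it with the cap held loosely. At the stop the force rose to about 25 N. At the end, the cap in the wrist picture was within about 3 pixels of its expected place over the mouth.
- **Cap:** The tool turned about 2.5 rad in the first stroke and about 0.9 rad in the second. Then the cap stopped sinking and the moment jumped from 0.1 to 0.6–0.8 N m.
- **Turn disagreement:** The cap's white mark shows only about 3.0 rad of turn in all. The pads slipped at the stop, which would account for at least part of the difference.
- **Bystanders:** I never touched the dropper bottle, spool or gauge block, and all three stood in place in the scene picture taken half way through the swing. I did not picture them again at the end.
- **Gripper:** It ended open, about 130 mm above the cap and clear of everything.

I used all 12 picture views by half way through the swing. Everything after that rests on force, position and raw pixel values.

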